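# Stand the toppled tool crock back on its mat

## Robot

A 6-joint arm with a two-finger parallel gripper is mounted at the origin on the work surface. World frame = base frame: x ahead of the robot, y to its left, z up, the work surface at z = 0. Lengths are in m, angles in rad, forces in N, time in s.
With the tool pointing down it reaches from about 0.425 to 0.925 m from the base axis. Payload 12.5 kg.
Tool frame: the origin (TCP) lies between the finger pads; the fingertips stand 14 mm ahead of it and the grasp point (between the pads) lies 5 mm behind it; y points along the fingers, z is the direction in which the jaws open and shut, and the axes are right-handed (so a half turn about y gives the same grasp; the last joint's range is limited). The gripper opens to 85 mm and grips with 20 to 120 N. Pads are 22 mm wide; open, the fingers measure 114 mm over their backs; the gripper's body (76 mm by 85 mm) begins 54 mm behind the grasp point. The pads swing forward as they close: fully open they stand 13 mm farther back than shut.
Start: joints at [-1.216, 0.491, 1.559, -0, 1.092, -0.106], TCP at [0.278, -0.56, 0.245] pointing down, gripper open.
Joint ranges: [-3.1, 3.1], [-0.84, 2.19], [0.05, 2.79], [-1.13, 4.28], [0.06, 2.93], [-2.69, 2.69]. Speed limits (rad/s): [2.22, 2.22, 2.79, 3.14, 3.14, 3.14].

## Interface

Orientations are given as a rotation vector (axis times angle).
In Python, from bench import * gives the robot as it stands. The module is installed in compiled form; this text tells all that it offers.
- The arm moves only by the shell command python3 -m jog 'ROWS' [FORCE]. ROWS is JSON, a list of rows, each an object with "dp": the shift along the tool's x, y, z in mm, a list of three; "rot": the turn, a rotation vector about the tool's x, y, z in rad, a list of three; "claw": the closure, from 0 (fully open) to 1 (shut). In form: [{"dp": [dx, dy, dz], "rot": [ax, ay, az], "claw": claw}, ...]. A call has 1 to 8 rows; each row shifts and turns the commanded pose from where the row before left it, along the tool's axes as they then stand; what a row does not reach is not made up. A row lasts 1/10 s, in which the tool goes at most 50 mm and 8.59 degrees, less where a joint would pass 70% of its speed; a pose out of reach is approached as far as the arm can. A call with a gripper value outside its range is refused whole. The fingers move at their own pace and stop on an object; FORCE is the grip in N (left out, the last holds). Time passes only in rows, so rows that do not move let the fingers close. It gives the time, the measured TCP pose, the force and the opening at its end, in the units of the state.
- observe(): the state, without advancing time (a new reading comes with each control period).
- camera(name): name is "side" or "top" or "wrist"; returns a dict with "frame" (400x640x3 uint8, red, green, blue), "z_map" (400x640 float32, m along the optical axis (not along the pixel's ray), 0 where there is no reading), "K" (3x3 intrinsics, pixels), "distortion" ([k1, k2, p1, p2, k3] as OpenCV has them; the pictures are not rectified), "R" (3x3) and "t" (3): a world point X has camera coordinates R X + t. Camera axes: x right, y down, z forward; pixel columns grow to the right and rows downward; lengths in m; the calibration is good to about 2 mm. A picture is of the moment at which its call begins.
- job_done(): hands the job in, once; it reports no verdict.
The state is a dict: "clock": time; "joint_positions": joint angles; "joint_velocities": joint speeds; "effort": joint torques, N m; "eef_pos": TCP position; "tool_rot": TCP orientation; "force": force on the tool from outside, world axes, zero at the start; "wrist_torque": the same for the moment, N m; "grip_width": finger opening in m.
Only numpy, scipy, OpenCV 4.12 (cv2) and the standard library are available. Lean on these libraries where they do the work, as an engineer would, in place of code of your own. Each camera call takes 0.05 s, during which the arm holds its last target.

## Task

The stoneware tool crock on the forging bench has been knocked over. Tip it up gently, never letting it tumble, drop or bang down, and leave it standing upright, mouth up, in the middle of its round cork mat. Leave the hammer, the oil bottle and the rivet tin as they are.

Things in the scene. Friction and masses are not known exactly. Their poses are not given: they have to be found in the camera images.
- crock_mid (a point): Empty open stoneware crock, clay brown with a white-glazed upper third, a straight cylinder 92 mm across and 130 mm tall, too fat to clasp from outside; wall 8 mm, mouth 76 mm across inside, floor 10 mm thick; 0.5 to 0.85 kg. This point is on its axis, half-way up; its z axis points from foot to mouth. It starts lying on its side, mouth to the robot's right (-y, turned up to 30 degrees away from the robot or 15 towards it); it can roll.
- crock_mouth (a point): Centre of the crock's mouth, on the axis in the plane of the rim, 65 mm from crock_mid; axes as crock_mid.
- crock_foot (a point): Centre of the underside of the crock's foot (a flat disc 92 mm across), 65 mm from crock_mid; axes as crock_mid. Lifted by the mouth, the crock pivots on the edge of this foot, which may slide on the bench.
- mat_top (a point): Centre of the upper face of the round cork mat, 160 mm across and 3 mm thick, fixed to the bench; right of the crock.
- block: Forging block, a fixed steel slab 260 (its x) by 200 (its y) mm, top face 60 mm above the bench; origin at bench level under its centre. It is left of the crock. The hammer lies on it.
- hammer: Hammer with a wooden handle, 260 mm long along its x, lying on top of the forging block; not to be disturbed. Origin under its middle.
- oiler: Whitish oil bottle with a red cap standing on the bench beyond the crock, 56 mm across, 130 mm tall; not to be disturbed. Origin at the centre of its underside.
- tin: Plain metal rivet tin standing on the bench beyond the crock, 64 mm across, 85 mm tall; not to be disturbed. Origin at the centre of its underside.
There are look-alikes about, which are no part of the job. Of the things like the part that bears crock_mid, leave any that is yellow; of the rest the smaller one is meant. Of the things that look like the part that bears mat_top, the smaller one is meant.

How it is judged:
At the end, for the whole second after the job is handed in: The crock stands upright, mouth up (within 3.4 degrees), at rest and released, its foot flat on the cork mat with its centre within 25 mm of the mat's centre (angle between crock_mid's own z axis and vertical below 0.06 rad and horizontal distance between crock_foot and mat_top below 0.025 m and z of crock_foot in the frame of mat_top between -0.003 and 0.003 m and linear speed of crock below 0.02 m/s and contact force between crock and the fingers below 0.1 N); the robot touches nothing.
It fails at once if the crock bangs down or tumbles (turns faster than 3 rad/s) (angular speed of crock above 3 rad/s).
It fails at once if the crock is dropped or flung (faster than 0.6 m/s) (linear speed of crock above 0.6 m/s).
It fails at once if the hammer is disturbed (moved over 15 mm) (distance of hammer from where it was at the start of the episode above 0.015 m).
It fails at once if the oil bottle is disturbed (moved over 15 mm) (distance of oiler from where it was at the start of the episode above 0.015 m).
It fails at once if the rivet tin is disturbed (moved over 15 mm) (distance of tin from where it was at the start of the episode above 0.015 m).
It also fails if it takes over 56 s, if anything falls off the work surface, if the arm or the gripper's body presses on something with over 40 N, if the wrist force passes 120 N, or if a joint passes its speed limit or range.

## Working session

There is one attempt and no reset: what is moved stays moved. The work goes in short steps, Python scripts to look and compute and a shell command to move; the robot and the scene stay as the last step left them, time stands still between calls to the robot, and variables do not carry over. Pictures are saved under pics/ and viewed, and the job is handed in when it is done.

```bash
mkdir -p pics; python3 - <<'E'
from bench import *
import cv2,numpy as np
print(observe())
for n in ["side","top","wrist"]:
    c=camera(n); cv2.imwrite(f"pics/{n}0.png",c["frame"][:,:,::-1]); print(n,c["K"].tolist(),np.round(c["R"],3).tolist(),c["t"],c["distortion"])
    np.savez(f"{n}0.npz",**{k:np.array(v) for k,v in c.items()})
E
```

```text
{'clock': 0.0, 'joint_positions': array([-1.21562121e+00,  4.91550896e-01,  1.55950259e+00, -1.91368958e-05,
        1.09170985e+00, -1.05626382e-01]), 'joint_velocities': array([ 0.00066857, -0.00147943,  0.00037107,  0.00117997,  0.00039259,
       -0.00056682]), 'effort': array([ 7.02814873e-05, -6.18444371e+01, -2.61592931e+01, -1.60370132e-04,
        4.10845532e-03,  1.66396347e-05]), 'eef_pos': array([ 0.27783501, -0.5595849 ,  0.24471482]), 'tool_rot': array([-0.46116073,  1.96644775, -1.96410724]), 'force': array([ 0.26121026, -0.25955708, -0.45442444]), 'wrist_torque': array([ 0.02643075,  0.03366221, -0.03809215]), 'grip_width': 0.08553903828522978}
side [[516.1836463435621, 0.0, 312.02079173313007], [0.0, 516.1836463435621, 195.0387421382587], [0.0, 0.0, 1.0]] [[-0.987, -0.162, 0.002], [-0.129, 0.775, -0.618], [0.098, -0.611, -0.786]] [0.5018955  0.08458389 1.38482703] [-0.10668306  0.          0.          0.          0.        ]
top [[502.84836812565254, 0.0, 317.5862666802118], [0.0, 502.84836812565254, 196.3711728196804], [0.0, 0.0, 1.0]] [[0.027, -1.0, 0.006], [-0.995, -0.027, -0.098], [0.098, -0.004, -0.995]] [0.00641911 0.48188069 1.45078813] [-0.1286177  0.         0.         0.         0.       ]
wrist [[328.21940267465743, 0.0, 319.2663763471694], [0.0, 328.21940267465743, 197.82505700598816], [0.0, 0.0, 1.0]] [[0.445, -0.896, -0.003], [-0.849, -0.423, 0.317], [-0.285, -0.139, -0.948]] [-0.6242031  -0.04218301  0.38141749] [-0.05146068  0.          0.          0.          0.        ]
```

View pics/top0.png

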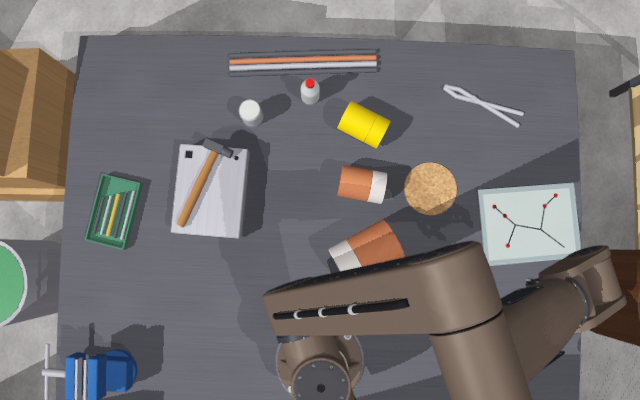

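View pics/side0.png

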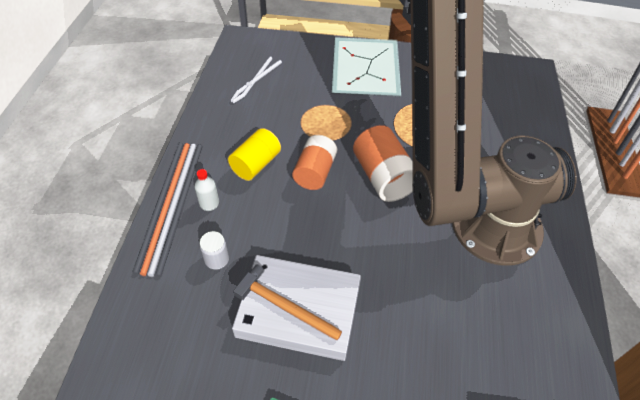

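View pics/wrist0.png

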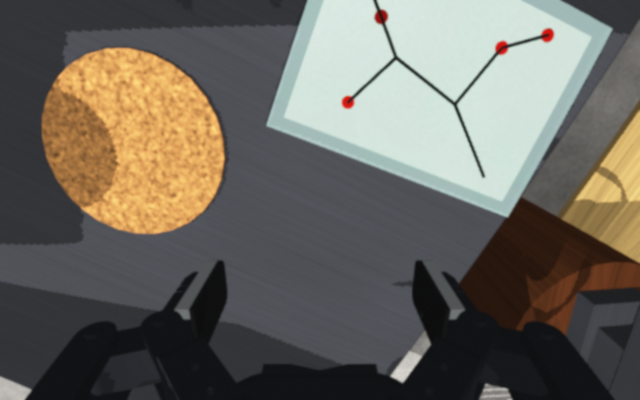

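The side picture shows three crock-like things: yellow (255,153), small brown (315,162) and large brown (383,162). The top view has them at (364,124), (362,184) and (367,246). There are two cork discs in the side picture, at (326,121) and (405,122, partly hidden). In the wrist picture one cork disc is at (133,140). Next I'll measure them all.

```bash
cat > h.py <<'E'
import cv2,numpy as np
def cloud(c):
    z=np.asarray(c["z_map"]).astype(float);K=np.asarray(c["K"]);h,w=z.shape
    u,v=np.meshgrid(np.arange(w),np.arange(h))
    p=cv2.undistortPoints(np.stack([u,v],-1).reshape(-1,1,2).astype(np.float64),K,np.asarray(c["distortion"])).reshape(h,w,2)
    X=np.concatenate([p*z[...,None],z[...,None]],-1)
    W=(X-np.asarray(c["t"]))@np.asarray(c["R"]); W[z==0]=np.nan
    return W
def rays(c,uv):
    p=cv2.undistortPoints(np.array(uv,float).reshape(-1,1,2),np.asarray(c["K"]),np.asarray(c["distortion"])).reshape(-1,2)
    R=np.asarray(c["R"]);t=np.asarray(c["t"])
    d=np.c_[p,np.ones(len(p))]@R; return -R.T@t,d
def onplane(c,uv,z):
    o,d=rays(c,uv); return o+d*((z-o[2])/d[:,2])[:,None]
E
python3 - <<'E'
from h import *
for n in ["top","side","wrist"]:
    c=np.load(f"{n}0.npz"); W=cloud(c); hsv=cv2.cvtColor(c["frame"],cv2.COLOR_RGB2HSV)
    H,S,V=[hsv[...,i].astype(int) for i in range(3)]
    for name,m in dict(cork=(H>12)&(H<22)&(S>80)&(V>100)&(abs(W[...,2])<.012),brown=(H<12)&(S>120)&(V>80)&(W[...,2]>.012)&(W[...,2]<.2),yellow=(H>24)&(H<34)&(S>150)).items():
        nn,l,st,ce=cv2.connectedComponentsWithStats(m.astype(np.uint8))
        for i in range(1,nn):
            if st[i,4]>250:
                P=W[l==i]; P=P[~np.isnan(P[:,0])]
                if len(P)==0: continue
                cn,_=cv2.findContours((l==i).astype(np.uint8),cv2.RETR_EXTERNAL,cv2.CHAIN_APPROX_NONE)
                q=max(cn,key=len).reshape(-1,2)
                ex=''
                if name=='cork':
                    g=onplane(c,q,.003)[:,:2].astype(np.float32); (cx,cy),r=cv2.minEnclosingCircle(g); e=cv2.fitEllipse(g); ex=(cx,cy,r,e)
                print(n,name,ce[i].round(),st[i,4],P.min(0).round(3),P.max(0).round(3),ex)
c=np.load("top0.npz");W=cloud(c)
for nm,(u,v) in dict(oil=(310,92),tin=(251,108)).items(): print(nm,W[v,u])
E
```

```text
top cork [ 7. 93.] 295 [ 0.661  1.013 -0.012] [0.904 1.049 0.012] (0.7824534177780151, 1.0295608043670654, 0.12379864603281021, ((0.7898202538490295, 1.0287972688674927), (0.021654054522514343, 0.22779768705368042), 83.6980209350586))
top cork [430. 188.] 2159 [ 0.44  -0.397 -0.01 ] [ 0.599 -0.238  0.012] (0.5174841284751892, -0.31802576780319214, 0.08015163987874985, ((0.5175387263298035, -0.3177659213542938), (0.1564033031463623, 0.15715280175209045), 24.680828094482422))
top brown [302.  59.] 501 [ 0.886 -0.145  0.012] [0.925 0.3   0.025] 
top brown [355. 183.] 917 [ 0.472 -0.133  0.035] [ 0.569 -0.037  0.098] 
top brown [376. 244.] 1614 [ 0.288 -0.222  0.07 ] [ 0.414 -0.066  0.133] 
top yellow [363. 124.] 1394 [ 0.628 -0.181  0.039] [ 0.754 -0.032  0.1  ] 
side cork [326. 122.] 1341 [ 0.439 -0.405 -0.006] [ 0.598 -0.244  0.012] (0.5167797207832336, -0.31922540068626404, 0.08122977614402771, ((0.5169147849082947, -0.32284191250801086), (0.1490943282842636, 0.1614103615283966), 80.51258087158203))
side cork [404. 124.] 548 [ 0.246 -0.446 -0.003] [ 0.305 -0.262  0.011] (0.25101104378700256, -0.3562915027141571, 0.09408195316791534, ((0.27216020226478577, -0.35457807779312134), (0.05701914429664612, 0.19672465324401855), 2.2535579204559326))
side brown [376. 147.] 1494 [ 0.266 -0.221  0.049] [ 0.417 -0.062  0.131] 
side brown [163. 211.] 553 [ 0.883 -0.146  0.012] [0.923 0.303 0.023] 
side brown [313. 167.] 1193 [ 0.472 -0.136  0.012] [ 0.571 -0.033  0.097] 
side yellow [254. 154.] 1568 [ 0.628 -0.253 -0.003] [ 0.763 -0.029  0.098] 
wrist cork [133. 140.] 26480 [ 0.086 -0.465 -0.002] [ 0.305 -0.247  0.008] (0.19695618748664856, -0.35688072443008423, 0.10928312689065933, ((0.19714003801345825, -0.3568560779094696), (0.21558186411857605, 0.21642442047595978), 63.34327697753906))
oil [0.77424929 0.04962506 0.09466873]
tin [0.72744807 0.21902909 0.0776    ]
```

```bash
python3 - <<'E'
import cv2
a=cv2.imread("pics/top0.png")[90:290,290:490]; b=cv2.imread("pics/side0.png")[80:220,210:430]
cv2.imwrite("pics/crop1.png",cv2.hconcat([cv2.resize(a,(390,390)),cv2.resize(b,(400,390))]))
E
```

```text
(no output)
```

View pics/crop1.png

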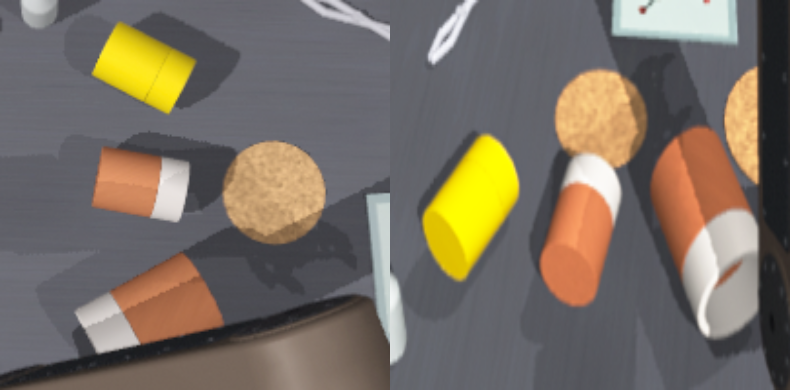

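The target is the small brown crock (crop 140,185; top 362,184), with its mouth to the right. The small mat (radius 80 mm) is at top (430,188), about (0.517,-0.318). The other mat has radius 109 mm, so it's the look-alike. Now I'll find the crock's axis.

```bash
cat > fitc.py <<'E'
from h import *
from scipy.optimize import least_squares
def pts(c,lo=(0.43,-.25),hi=(.61,0.0)):
    W=cloud(c); f=c["frame"]; hsv=cv2.cvtColor(f,cv2.COLOR_RGB2HSV)
    H,S,V=[hsv[...,i].astype(int) for i in range(3)]
    m=(W[...,2]>.015)&(W[...,2]<.12)&(W[...,0]>lo[0])&(W[...,0]<hi[0])&(W[...,1]>lo[1])&(W[...,1]<hi[1])
    return W,m,H,S,V
E
python3 - <<'E'
from fitc import *
for n in ["top","side"]:
    c=np.load(f"{n}0.npz"); W,m,H,S,V=pts(c); P=W[m]
    br=m&(H<14)&(S>110); wh=m&(S<60)&(V>120)
    def res(p):
        a=np.array([np.sin(p[0]),-np.cos(p[0]),0]); o=np.array([p[1],-.1,.046]); d=P-o
        return np.linalg.norm(d-np.outer(d@a,a),axis=1)-.046
    s=least_squares(res,[0,.51],loss='soft_l1',f_scale=.003); p=s.x
    a=np.array([np.sin(p[0]),-np.cos(p[0]),0]);o=np.array([p[1],-.1,.046])
    t=(P-o)@a; good=abs(res(p))<.006
    tt=np.percentile(t[good],[0.5,1,50,99,99.5]); print(n,"yaw deg",np.degrees(p[0]),"x@y-.1",p[1],tt,np.abs(res(p)).mean(), P[:,2].max(),"meanres",res(p)[good].mean())
    tb=(W[br]-o)@a; tw=(W[wh]-o)@a; print(np.percentile(tb,[1,99]),np.percentile(tw,[1,99]))
    q=np.percentile(tb,99)  # boundary
    for tv,nm in((np.percentile(t[good],.5),'foot'),(np.percentile(t[good],99.5),'mouth')): print(nm,o+tv*a)
E
```

```text
top yaw deg -8.740208323334993 x@y-.1 0.5198354630857854 [-0.05792537 -0.05746546  0.0061618   0.07023678  0.07091923] 0.002165968280781298 0.09867586815214653 meanres -0.0003091590796817135
[-0.0583491   0.02831351] [0.03047492 0.07107244]
foot [ 0.52863748 -0.04274729  0.046     ]
mouth [ 0.50905897 -0.17009568  0.046     ]
side yaw deg -7.905384404480632 x@y-.1 0.5183344255126004 [-0.06058686 -0.05979239 -0.00175662  0.06908056  0.07120672] 0.006080667909621177 0.09715451199397054 meanres -0.0005943487866728536
[-0.06154181  0.02600506] [0.02814132 0.07233522]
foot [ 0.5266674  -0.03998892  0.046     ]
mouth [ 0.50854082 -0.17053001  0.046     ]
```

```bash
python3 - <<'E'
from bench import *
import numpy as np
from scipy.spatial.transform import Rotation as Ro
o=observe(); R=Ro.from_rotvec(o["tool_rot"]).as_matrix(); print(R.round(3))
j=o["joint_positions"]
def F(j): return (Ro.from_euler('z',j[0])*Ro.from_euler('y',j[1]+j[2])*Ro.from_euler('z',j[3])*Ro.from_euler('y',j[4])*Ro.from_euler('z',j[5])).as_matrix()
C=F(j).T@R; print(C.round(3))
d=np.array([.146,.989,0]);d/=np.linalg.norm(d)
for s in (1,-1):
    z=np.array([0,0,s]); x=np.cross(d,z); G=np.c_[x,d,z]
    print(s,"goal",G.round(3).tolist(),"rotvec tool", Ro.from_matrix(R.T@G).as_rotvec().round(3))
    for f in (1.6,2.0,2.4):   # j2+j3 ; j1 about
        A=(Ro.from_euler('z',-.7)*Ro.from_euler('y',f)).as_matrix().T@G@C.T
        e=Ro.from_matrix(A).as_euler('ZYZ'); print(f,"j4,5,6",e.round(2),"alt",((e+[np.pi,0,np.pi])*[1,-1,1]).round(2))
E
```

```text
[[-0.896 -0.     0.445]
 [-0.445  0.001 -0.896]
 [-0.    -1.    -0.001]]
[[-0. -0. -1.]
 [-1.  0.  0.]
 [ 0.  1. -0.]]
1 goal [[0.989, 0.146, 0.0], [-0.146, 0.989, 0.0], [0.0, 0.0, 1.0]] rotvec tool [ 0.588 -1.875  1.874]
1.6 j4,5,6 [ 1.55  2.12 -1.61] alt [ 4.69 -2.12  1.54]
2.0 j4,5,6 [ 1.32  2.07 -2.06] alt [ 4.46 -2.07  1.08]
2.4 j4,5,6 [ 1.14  1.93 -2.48] alt [ 4.28 -1.93  0.66]
-1 goal [[-0.989, 0.146, 0.0], [0.146, 0.989, 0.0], [0.0, 0.0, -1.0]] rotvec tool [-1.517  0.475  0.476]
1.6 j4,5,6 [1.55 2.12 1.54] alt [ 4.69 -2.12  4.68]
2.0 j4,5,6 [1.32 2.07 1.08] alt [ 4.46 -2.07  4.22]
2.4 j4,5,6 [1.14 1.93 0.66] alt [ 4.28 -1.93  3.8 ]
```

```bash
python3 -m jog '[{"dp":[-25,-12,-10],"rot":[0,0,0],"claw":0},{"dp":[-25,-12,-10],"rot":[0,0,0],"claw":0},{"dp":[-25,-12,-10],"rot":[0,0,0],"claw":0},{"dp":[-25,-12,-10],"rot":[0,0,0],"claw":0},{"dp":[-25,-12,-10],"rot":[0,0,0],"claw":0},{"dp":[-25,-12,-10],"rot":[0,0,0],"claw":0},{"dp":[-25,-12,-10],"rot":[0,0,0],"claw":0},{"dp":[-25,-12,-10],"rot":[0,0,0],"claw":0}]' 60; python3 -c "
from bench import *;print(observe()['joint_positions'])"
python3 -m jog '[{"dp":[0,0,0],"rot":[-0.108,0.034,0.034],"claw":0},{"dp":[0,0,0],"rot":[-0.108,0.034,0.034],"claw":0},{"dp":[0,0,0],"rot":[-0.108,0.034,0.034],"claw":0},{"dp":[0,0,0],"rot":[-0.108,0.034,0.034],"claw":0},{"dp":[0,0,0],"rot":[-0.108,0.034,0.034],"claw":0},{"dp":[0,0,0],"rot":[-0.108,0.034,0.034],"claw":0},{"dp":[0,0,0],"rot":[-0.108,0.034,0.034],"claw":0}]'; python3 -c "
from bench import *;print(observe()['joint_positions'])"
```

```text
clock: 0.95
eef_pos: [0.4221, -0.3982, 0.3416]
tool_rot: [-0.461, 1.966, -1.965]
force: [0.2, -0.4, -0.1]
grip_width: 0.0855
[-8.70141766e-01  3.44609429e-01  1.53548827e+00 -5.09298958e-05
  1.26181480e+00  2.39882288e-01]
clock: 1.65
eef_pos: [0.4215, -0.3995, 0.3412]
tool_rot: [-0.141, 2.743, -1.118]
force: [0.2, -0.1, 0.9]
grip_width: 0.0853
[-1.02218962  0.60406398  1.28493479  0.39107329  1.94946123  0.35319103]
```

```bash
python3 -m jog '[{"dp":[0,0,0],"rot":[-0.108,0.034,0.034],"claw":0},{"dp":[0,0,0],"rot":[-0.108,0.034,0.034],"claw":0},{"dp":[0,0,0],"rot":[-0.108,0.034,0.034],"claw":0},{"dp":[0,0,0],"rot":[-0.108,0.034,0.034],"claw":0},{"dp":[0,0,0],"rot":[-0.108,0.034,0.034],"claw":0},{"dp":[0,0,0],"rot":[-0.108,0.034,0.034],"claw":0},{"dp":[0,0,0],"rot":[-0.108,0.034,0.034],"claw":0}]'; cat > kin.py <<'E'
import numpy as np
from scipy.spatial.transform import Rotation as Ro
from scipy.optimize import least_squares
C=np.array([[0,0,-1],[-1,0,0],[0,1,0.]])
def ch(j): 
    A=Ro.from_euler('z',j[0]);B=A*Ro.from_euler('y',j[1]);D=B*Ro.from_euler('y',j[2]);E=D*Ro.from_euler('z',j[3])*Ro.from_euler('y',j[4])*Ro.from_euler('z',j[5])
    return [q.as_matrix() for q in (A,B,D,E)]
def fk(j,p):
    A,B,D,E=ch(j); h,a,L1,L2,Lt=p
    el=A@[a,0,h]+L1*B[:,2]; w=el+L2*D[:,2]; return w+Lt*E[:,2],E@C,el,w
E
python3 - <<'E'
from bench import *
from kin import *
o=observe()
J=[[-1.21562121,.491550896,1.55950259,0,1.09170985,-.105626382],[-.870141766,.344609429,1.53548827,0,1.2618148,.239882],[-1.02218962,.60406398,1.28493479,.39107329,1.94946123,.35319103],o["joint_positions"]]
X=[[.27783501,-.5595849,.24471482],[.4221,-.3982,.3416],[.4215,-.3995,.3412],o["eef_pos"]]
s=least_squares(lambda p:np.concatenate([fk(j,p)[0]-x for j,x in zip(J,X)]),[.2,.0,.45,.45,.2])
print(s.x,np.abs(s.fun).max()); np.save("kin.npy",s.x); print(o["joint_positions"]); p=s.x
R=Ro.from_rotvec(o["tool_rot"]).as_matrix(); print(np.abs(fk(o["joint_positions"],p)[1]-R).max(),R.round(3))
d=np.array([.146,.989,0]);d/=np.linalg.norm(d); G=np.c_[np.cross(d,[0,0,-1]),d,[0,0,-1]]
m=np.array([.5088,-.1703,.088])
for off in(-.09,.03):
    g=m+off*d
    f=lambda j:np.r_[fk(j,p)[0]-g,.3*(fk(j,p)[1]-G).ravel()]
    q=least_squares(f,o["joint_positions"]); print(off,g,q.x.round(3),np.abs(q.fun).max(),"elbow,wrist",fk(q.x,p)[2:])
print("rot left",Ro.from_matrix(R.T@G).as_rotvec())
E
```

```text
clock: 2.35
eef_pos: [0.4214, -0.3996, 0.3409]
tool_rot: [0.234, 3.133, -0.001]
force: [-0.1, -0.2, 0.1]
grip_width: 0.0857
[ 0.0491961  -0.2289169   0.85486845  0.52876941  0.34092557] 0.05883294797081001
[-1.11564685  0.80542894  1.34785549  0.89700337  2.32793372  0.71085547]
1.0970770732837698e-15 [[-0.989  0.148  0.   ]
 [ 0.148  0.989 -0.001]
 [-0.    -0.001 -1.   ]]
-0.09 [ 0.4956563  -0.25933507  0.088     ] [-0.929  0.959  1.638  0.866  1.945  0.406] 3.288186389838188e-10 elbow,wrist (array([ 0.28186027, -0.37715128,  0.54025956]), array([ 0.44586715, -0.59660541,  0.088     ]))
0.03 [ 0.51318123 -0.14062164  0.088     ] [-0.801  0.915  1.804  0.96   1.823  0.343] 5.04889297037181e-09 elbow,wrist (array([ 0.31242467, -0.32220069,  0.57025112]), array([ 0.46339208, -0.47789199,  0.088     ]))
rot left [-0.00087581  0.00014817 -0.0023223 ]
```

```bash
cat >> kin.py <<'E'
def fk(j,p):
    A,B,D,E=ch(j); h,b,L1,L2,Lt,a,e=p
    el=A@[a,b,h]+L1*B[:,2]; w=el+L2*D[:,2]+e*D[:,0]; return w+Lt*E[:,2],E@C,el,w
E
python3 - <<'E'
from bench import *
from kin import *
o=observe()
J=[[-1.21562121,.491550896,1.55950259,0,1.09170985,-.105626382],[-.870141766,.344609429,1.53548827,0,1.2618148,.239882],[-1.02218962,.60406398,1.28493479,.39107329,1.94946123,.35319103],o["joint_positions"]]
X=[[.27783501,-.5595849,.24471482],[.4221,-.3982,.3416],[.4215,-.3995,.3412],o["eef_pos"]]
for free in (5,7):
    s=least_squares(lambda p:np.concatenate([fk(j,np.r_[p,np.zeros(7-free)])[0]-x for j,x in zip(J,X)]),[.2,.0,.45,.45,.2,0,0][:free])
    print(s.x,np.abs(s.fun).max())
    if free==5: p=np.r_[s.x,0,0]
np.save("kin.npy",p)
d=np.array([.146,.989,0]);d/=np.linalg.norm(d); G=np.c_[np.cross(d,[0,0,-1]),d,[0,0,-1]]
m=np.array([.5088,-.1703,.088])
for off in(-.09,.03):
    g=m+off*d
    f=lambda j:np.r_[fk(j,p)[0]-g,.3*(fk(j,p)[1]-G).ravel()]
    q=least_squares(f,o["joint_positions"]); print(off,g,q.x.round(3),np.abs(q.fun).max(),"elbow,wrist",fk(q.x,p)[2:])
R=Ro.from_rotvec(o["tool_rot"]).as_matrix()
print("delta tool mm to pre (z .16)",R.T@(m-.09*d+[0,0,.072]-o["eef_pos"])*1000)
c=camera("side"); import cv2; cv2.imwrite("pics/side1.png",c["frame"][:,:,::-1])
c=camera("wrist"); import cv2; cv2.imwrite("pics/wrist1.png",c["frame"][:,:,::-1])
E
```

```text
[0.18204246 0.06691457 0.55318585 0.40933668 0.23681012] 0.003555842377241658
[1.96713659e-01 6.59094280e-02 5.86771213e-01 4.10811624e-01
 2.41170149e-01 2.24767179e-04 4.32175945e-02] 2.439389511643686e-05
-0.09 [ 0.4956563  -0.25933507  0.088     ] [-0.919  1.063  1.599  0.858  1.898  0.357] 4.033238298895014e-09 elbow,wrist (array([ 0.3464798 , -0.34352359,  0.45118078]), array([ 0.46107228, -0.49360624,  0.088     ]))
0.03 [ 0.51318123 -0.14062164  0.088     ] [-0.775  1.014  1.793  0.97   1.765  0.275] 1.9984014443252818e-15 elbow,wrist (array([ 0.38233082, -0.2806504 ,  0.47453287]), array([ 0.47859722, -0.37489281,  0.088     ]))
delta tool mm to pre (z .16) [-52.5601648  149.84463356 180.81652661]
```

View pics/side1.png

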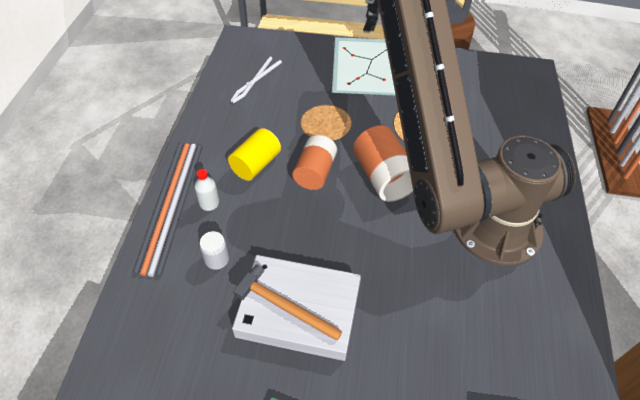

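View pics/wrist1.png

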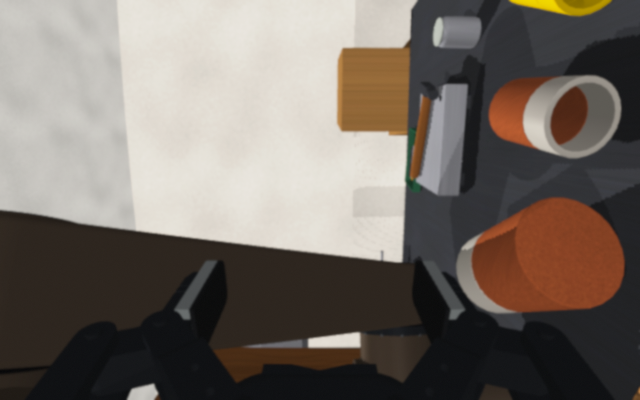

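```bash
python3 - <<'E'
from bench import *
from kin import *
from h import *
p=np.array([.19671366,.06590943,.58677121,.41081162,.24117015,.00022477,.04321759]); np.save("kin.npy",p)
o=observe(); j=o["joint_positions"]; x,R,el,w=fk(j,p); print(x-o["eef_pos"],el,w)
D=ch(j)[2]
c=camera("top"); cv2.imwrite("pics/top1.png",c["frame"][:,:,::-1]); W=cloud(c)
for n,cc in(("top",c),("side",camera("side"))):
    W=cloud(cc); P=W[(W[...,2]>.16)&(np.linalg.norm(W-w,axis=-1)<.16)]-w
    if len(P): 
        print(n,len(P),"in tool frame",np.percentile(P@R,[1,99],axis=0).round(3).tolist(),"in forearm frame",np.percentile(P@D,[1,99],axis=0).round(3).tolist())
E
```

```text
[-3.86690303e-06 -9.19860706e-06  4.83692869e-08] [ 0.2455043  -0.35210801  0.60240162] [ 0.38528553 -0.63802691  0.3390662 ]
top 2665 in tool frame [[-0.068, -0.036, -0.124], [0.077, 0.145, 0.011]] in forearm frame [[-0.074, -0.062, -0.145], [0.076, 0.094, 0.031]]
side 12 in tool frame [[-0.015, 0.14, 0.009], [0.014, 0.158, 0.061]] in forearm frame [[0.075, 0.068, -0.104], [0.12, 0.102, -0.069]]
```

View pics/top1.png

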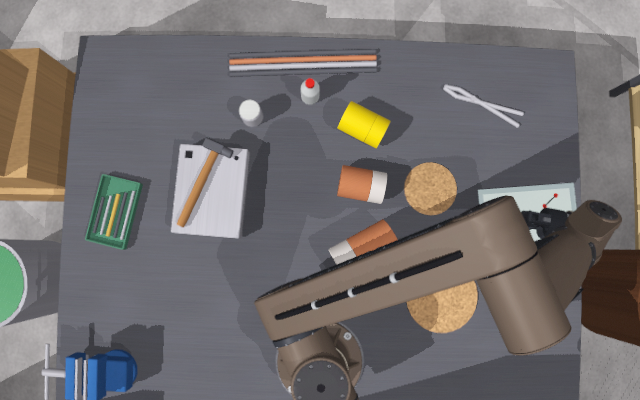

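```bash
python3 -m jog '[{"dp":[-6,19,22],"rot":[0,0,0],"claw":0},{"dp":[-7,19,22],"rot":[0,0,0],"claw":0},{"dp":[-6,19,22],"rot":[0,0,0],"claw":0},{"dp":[-7,19,22],"rot":[0,0,0],"claw":0.3},{"dp":[-6,19,22],"rot":[0,0,0],"claw":0.3},{"dp":[-7,19,22],"rot":[0,0,0],"claw":0.3},{"dp":[-6,19,22],"rot":[0,0,0],"claw":0.3},{"dp":[-7,17,22],"rot":[0,0,0],"claw":0.3}]'; python3 - <<'E'
from bench import *
from fitc import *
from scipy.spatial.transform import Rotation as Ro
o=observe(); print(o["eef_pos"],Ro.from_rotvec(o["tool_rot"]).as_matrix().round(3).tolist(),o["grip_width"])
c=camera("wrist"); cv2.imwrite("pics/wrist2.png",c["frame"][:,:,::-1]); np.savez("w2.npz",**{k:np.array(v) for k,v in c.items()})
c=camera("side"); cv2.imwrite("pics/side2.png",c["frame"][:,:,::-1])
E
```

```text
clock: 3.35
eef_pos: [0.4958, -0.2588, 0.1645]
tool_rot: [0.227, 3.129, -0.017]
force: [-0.2, 0.6, 0.5]
grip_width: 0.0593
[ 0.49576504 -0.25881943  0.16447217] [[-0.989, 0.145, 0.004], [0.145, 0.989, -0.011], [-0.005, -0.01, -1.0]] 0.05931608645726815
```

View pics/wrist2.png

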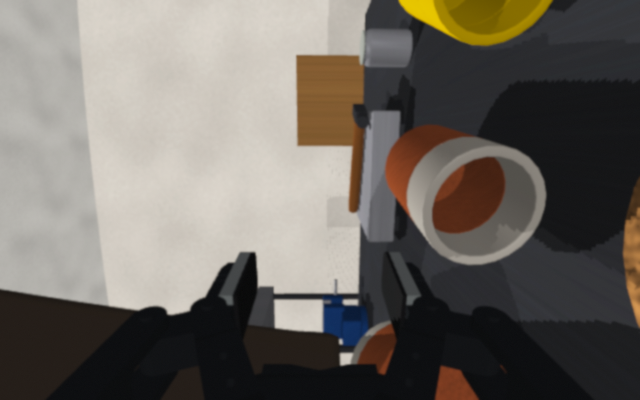

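View pics/side2.png

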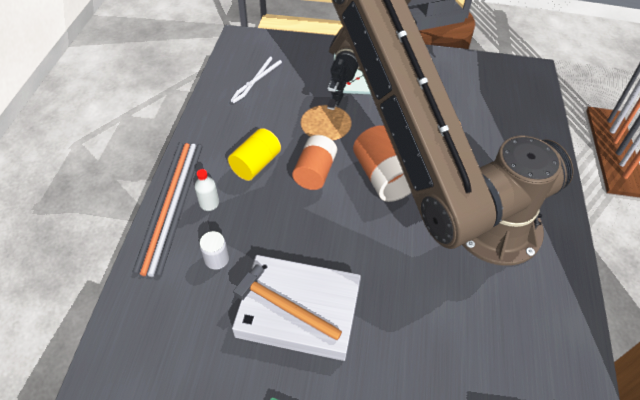

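The wrist picture shows the open mouth centred near (487,200), with the rim's upper side facing the jaws (left, about 412,185). I'll measure the rim plane from here.

```bash
python3 - <<'E'
from fitc import *
c=np.load("w2.npz"); W=cloud(c); hsv=cv2.cvtColor(c["frame"],cv2.COLOR_RGB2HSV)
S=hsv[...,1].astype(int);V=hsv[...,2].astype(int)
m=(S<70)&(V>130)&(W[...,1]<-.12)&(W[...,1]>-.23)&(W[...,2]<.13)&(W[...,0]>.43)&(W[...,0]<.6)
cn,_=cv2.findContours(m.astype(np.uint8),cv2.RETR_EXTERNAL,cv2.CHAIN_APPROX_NONE)
P=W[m]; a=np.array([-.146,-.989,0]); t=P@a
print(len(P),P.min(0),P.max(0)); rim=P[t>np.percentile(t,99.5)-.006]
# circle in rim plane
e1=np.array([.989,-.146,0]); g=np.c_[rim@e1,rim[:,2]]
A=np.c_[2*g,np.ones(len(g))]; s=np.linalg.lstsq(A,(g**2).sum(1),rcond=None)[0]
print("centre",s[:2][0]*e1+a*np.percentile(t,99),"z",s[1],"r",np.sqrt(s[2]+s[0]**2+s[1]**2),len(rim))
# rim plane tilt
ctr=rim.mean(0);n=np.linalg.svd(rim-ctr)[2][2]; print("normal",n, "yaw", np.degrees(np.arctan2(n[0],n[1])))
E
```

```text
3822 [ 0.4648327  -0.18035085  0.00170844] [ 0.55322027 -0.12549473  0.09236008]
centre [ 0.50908291 -0.17364672  0.        ] z 0.04656944815135658 r 0.04203763484309982 2927
normal [-0.14979787 -0.98871441 -0.00209921] yaw -171.3847679073508
```

```bash
python3 -m jog '[{"dp":[0,0,14],"rot":[0,0,0],"claw":0.45},{"dp":[0,0,14],"rot":[0,0,0],"claw":0.45},{"dp":[0,0,12],"rot":[0,0,0],"claw":0.45},{"dp":[0,0,10],"rot":[0.01,0,0],"claw":0.45},{"dp":[0,0,5],"rot":[0,0,0],"claw":0.45},{"dp":[0,0,0],"rot":[0,0,0],"claw":0.45}]' 
python3 -m jog '[{"dp":[0,0,5],"rot":[0,0,0],"claw":0.45},{"dp":[0,0,5],"rot":[0,0,0],"claw":0.45},{"dp":[0,0,4],"rot":[0,0,0],"claw":0.45},{"dp":[0,0,4],"rot":[0,0,0],"claw":0.45},{"dp":[0,0,3],"rot":[0,0,0],"claw":0.45},{"dp":[0,0,0],"rot":[0,0,0],"claw":0.45}]' 
python3 - <<'E'
from bench import *
from fitc import *
from scipy.spatial.transform import Rotation as Ro
o=observe(); print(o["eef_pos"],Ro.from_rotvec(o["tool_rot"]).as_matrix().round(3).tolist(),o["grip_width"])
c=camera("wrist"); cv2.imwrite("pics/wrist3.png",c["frame"][:,:,::-1])
c=camera("side"); cv2.imwrite("pics/side3.png",cv2.resize(c["frame"][20:240,220:480,::-1],(780,600)))
E
```

```text
clock: 4.05
eef_pos: [0.4951, -0.26, 0.109]
tool_rot: [0.232, 3.133, -0.024]
force: [0.1, 0.5, 0.4]
grip_width: 0.047
clock: 4.65
eef_pos: [0.4951, -0.2601, 0.0882]
tool_rot: [0.231, 3.133, -0.024]
force: [0.1, -0.2, -0.3]
grip_width: 0.0469
[ 0.49512928 -0.26012003  0.08818529] [[-0.989, 0.147, -0.001], [0.147, 0.989, -0.015], [-0.001, -0.015, -1.0]] 0.046928110240711904
```

View pics/wrist3.png

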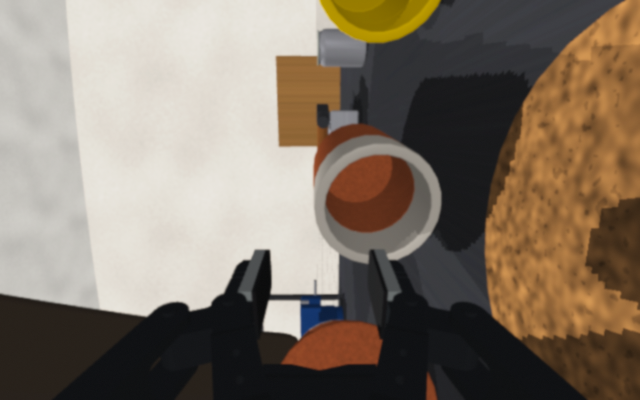

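View pics/side3.png

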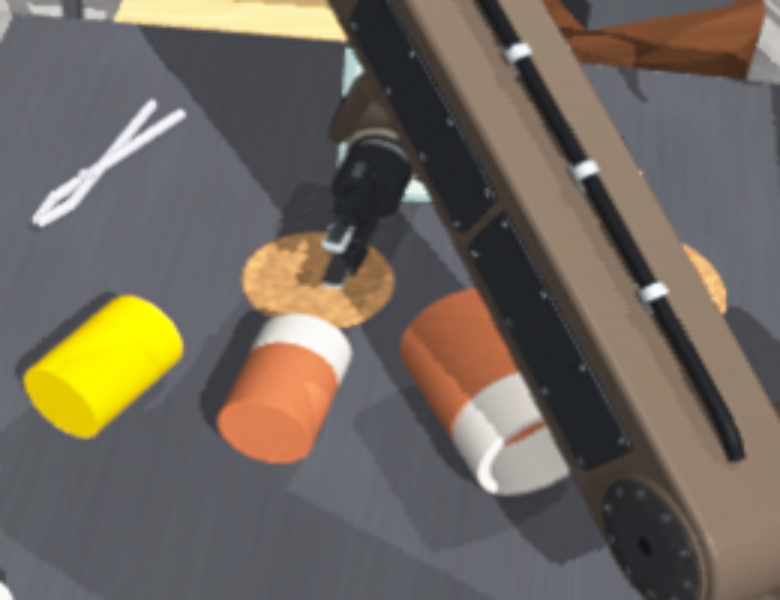

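```bash
python3 -m jog '[{"dp":[0,14,0],"rot":[-0.015,0,0],"claw":0.45},{"dp":[0,16,0],"rot":[0,0,0],"claw":0.45},{"dp":[0,16,0],"rot":[0,0,0],"claw":0.45},{"dp":[0,16,0],"rot":[0,0,0],"claw":0.45},{"dp":[0,10,0],"rot":[0,0,0],"claw":0.45},{"dp":[0,8,0],"rot":[0,0,0],"claw":0.45},{"dp":[0,0,0],"rot":[0,0,0],"claw":0.45}]' 
python3 -m jog '[{"dp":[0,8,0],"rot":[0,0,0],"claw":0.45},{"dp":[0,8,0],"rot":[0,0,0],"claw":0.45},{"dp":[0,8,0],"rot":[0,0,0],"claw":0.45},{"dp":[0,8,0],"rot":[0,0,0],"claw":0.45},{"dp":[0,4,0],"rot":[0,0,0],"claw":0.45},{"dp":[0,0,0],"rot":[0,0,0],"claw":0.45}]' 
python3 - <<'E'
from bench import *
from fitc import *
from scipy.spatial.transform import Rotation as Ro
o=observe(); print(o["eef_pos"],Ro.from_rotvec(o["tool_rot"]).as_matrix().round(3).tolist(),o["grip_width"])
c=camera("wrist"); cv2.imwrite("pics/wrist4.png",c["frame"][:,:,::-1])
E
```

```text
clock: 5.45
eef_pos: [0.5071, -0.18, 0.0884]
tool_rot: [0.23, 3.132, -0.001]
force: [-0.0, -0.5, -0.9]
grip_width: 0.0467
clock: 6.05
eef_pos: [0.5123, -0.1449, 0.0883]
tool_rot: [0.23, 3.132, -0.001]
force: [0.1, -1.1, 0.0]
grip_width: 0.047
[ 0.5122664  -0.1448542   0.08833542] [[-0.989, 0.146, 0.001], [0.146, 0.989, -0.001], [-0.002, -0.0, -1.0]] 0.046980882242732204
```

View pics/wrist4.png

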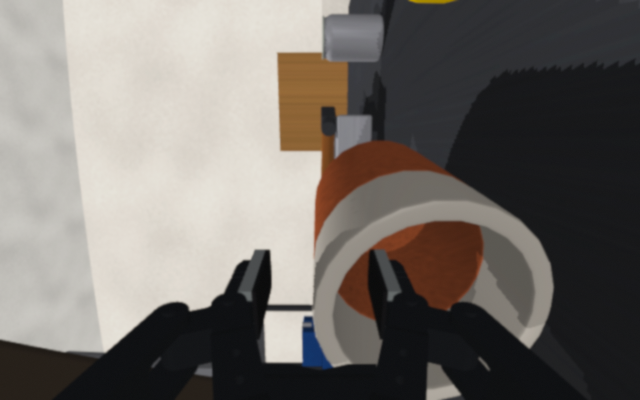

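The right finger is inside the mouth (385,270) and the left one is above the wall (255,270). I'll close slowly.

```bash
python3 -m jog '[{"dp":[0,0,0],"rot":[0,0,0],"claw":0.55},{"dp":[0,0,0],"rot":[0,0,0],"claw":0.62},{"dp":[0,0,0],"rot":[0,0,0],"claw":0.68},{"dp":[0,0,0],"rot":[0,0,0],"claw":0.74},{"dp":[0,0,0],"rot":[0,0,0],"claw":0.80},{"dp":[0,0,0],"rot":[0,0,0],"claw":0.84},{"dp":[0,0,0],"rot":[0,0,0],"claw":0.88},{"dp":[0,0,0],"rot":[0,0,0],"claw":0.92}]' 40
python3 -m jog '[{"dp":[0,0,0],"rot":[0,0,0],"claw":0.96},{"dp":[0,0,0],"rot":[0,0,0],"claw":1},{"dp":[0,0,0],"rot":[0,0,0],"claw":1},{"dp":[0,0,0],"rot":[0,0,0],"claw":1}]' 90
python3 - <<'E'
from bench import *
from fitc import *
c=camera("wrist"); cv2.imwrite("pics/wrist5.png",c["frame"][:,:,::-1])
print(observe())
E
```

```text
clock: 6.9
eef_pos: [0.5121, -0.1454, 0.088]
tool_rot: [0.231, 3.132, -0.002]
force: [-1.2, -1.1, -2.5]
grip_width: 0.0073
clock: 7.3
eef_pos: [0.5122, -0.1455, 0.0881]
tool_rot: [0.231, 3.131, -0.002]
force: [0.6, 0.1, -4.9]
grip_width: 0.0065
{'clock': 7.35, 'joint_positions': array([-0.78593597,  1.04875421,  1.74390503,  0.96153173,  1.77513332,
        0.28255773]), 'joint_velocities': array([-0.00135914, -0.00037545,  0.00183348, -0.0002529 ,  0.00285389,
        0.00169643]), 'effort': array([-1.63315948e-03, -7.34856606e+01, -5.44187352e+00,  1.22656602e+00,
        4.27641347e+00, -1.11513905e-02]), 'eef_pos': array([ 0.5122168 , -0.14546102,  0.08812481]), 'tool_rot': array([ 2.31312940e-01,  3.13150071e+00, -1.58927517e-03]), 'force': array([ 0.09954915, -0.78127494, -5.2261315 ]), 'wrist_torque': array([-1.46964251,  0.2660843 , -0.05563197]), 'grip_width': 0.0063111185675614224}
```

View pics/wrist5.png

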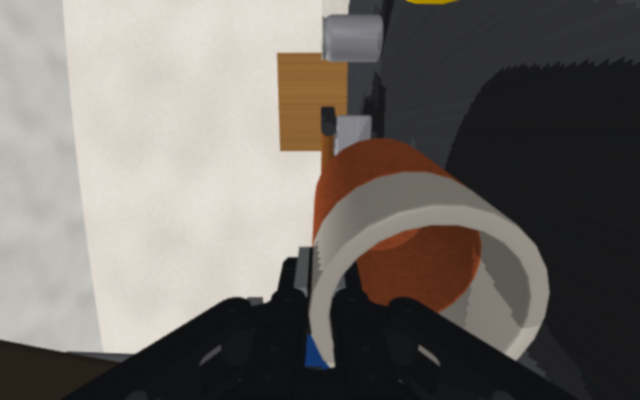

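```bash
python3 -m jog '[{"dp":[0,0,-3],"rot":[0,0,0],"claw":1},{"dp":[0,0,-5],"rot":[0,0,0],"claw":1},{"dp":[0,0,-6],"rot":[0,0,0],"claw":1},{"dp":[0,0,-6],"rot":[0,0,0],"claw":1},{"dp":[0,0,-6],"rot":[0,0,0],"claw":1},{"dp":[0,0,0],"rot":[0,0,0],"claw":1}]' 100
python3 - <<'E'
from bench import *
from fitc import *
c=camera("wrist"); cv2.imwrite("pics/wrist6.png",c["frame"][:,:,::-1])
c=camera("side"); cv2.imwrite("pics/side6.png",cv2.resize(c["frame"][60:240,220:440,::-1],(733,600)))
o=observe(); print(o["wrist_torque"])
E
```

```text
clock: 7.95
eef_pos: [0.5123, -0.1455, 0.1152]
tool_rot: [0.231, 3.13, -0.002]
force: [0.6, 0.4, -4.8]
grip_width: 0.0059
[-1.53779907  0.19984251 -0.00357488]
```

View pics/wrist6.png

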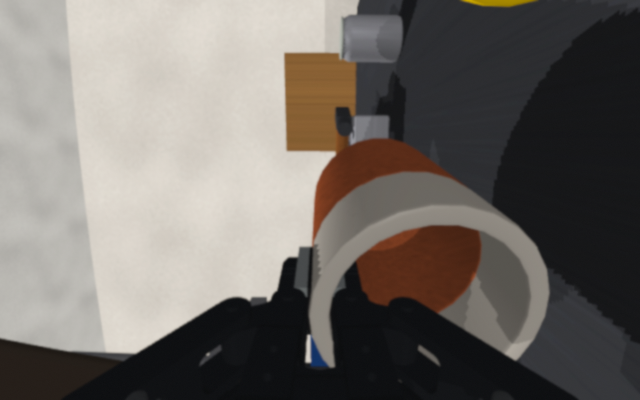

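View pics/side6.png

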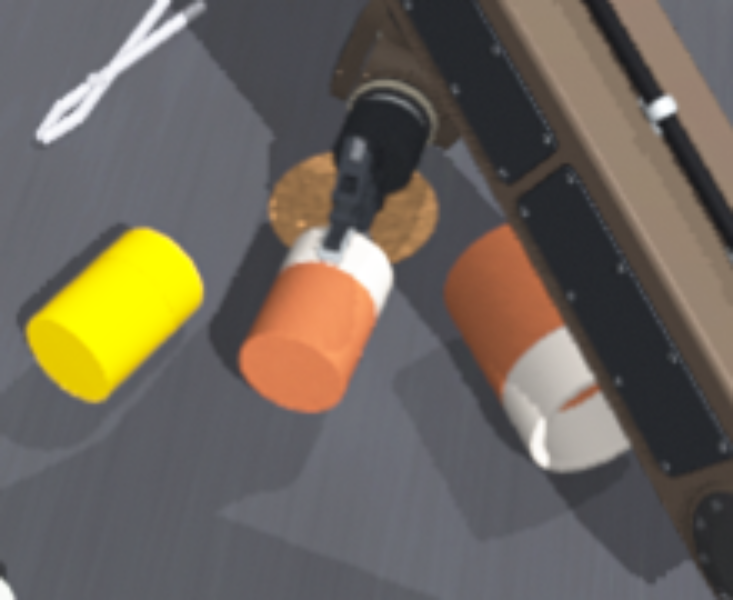

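```bash
python3 -m jog '[{"dp":[0,0,-8],"rot":[0,0,0],"claw":1},{"dp":[0,-3,-14],"rot":[0,0,0],"claw":1},{"dp":[0,-6,-20],"rot":[0,0,0],"claw":1},{"dp":[0,-8,-20],"rot":[0,0,0],"claw":1},{"dp":[0,-8,-20],"rot":[0,0,0],"claw":1},{"dp":[0,-8,-20],"rot":[0,0,0],"claw":1},{"dp":[0,-8,-16],"rot":[0,0,0],"claw":1},{"dp":[0,-4,-8],"rot":[0,0,0],"claw":1}]' 110
python3 -m jog '[{"dp":[0,0,0],"rot":[0.02,0,0],"claw":1},{"dp":[0,0,0],"rot":[0.04,0,0],"claw":1},{"dp":[0,0,0],"rot":[0.06,0,0],"claw":1},{"dp":[0,0,0],"rot":[0.07,0,0],"claw":1},{"dp":[0,0,0],"rot":[0.07,0,0],"claw":1},{"dp":[0,0,0],"rot":[0.07,0,0],"claw":1},{"dp":[0,0,0],"rot":[0.06,0,0],"claw":1},{"dp":[0,0,0],"rot":[0.04,0,0],"claw":1}]'
python3 - <<'E'
from bench import *
from fitc import *
c=camera("wrist"); cv2.imwrite("pics/wrist7.png",c["frame"][:,:,::-1])
o=observe(); print(o["wrist_torque"],o["joint_positions"])
E
```

```text
clock: 8.85
eef_pos: [0.5052, -0.1905, 0.2422]
tool_rot: [0.232, 3.13, -0.003]
force: [-0.5, -0.9, -5.2]
grip_width: 0.0059
clock: 9.65
eef_pos: [0.5053, -0.1895, 0.2401]
tool_rot: [-0.223, -3.031, 0.668]
force: [-0.2, 0.5, -7.1]
grip_width: 0.0058
[-1.19029892  0.1533671  -0.03288777] [-0.81464661  0.65532961  1.69442863  0.79801912  1.67319854  0.59426491]
```

View pics/wrist7.png

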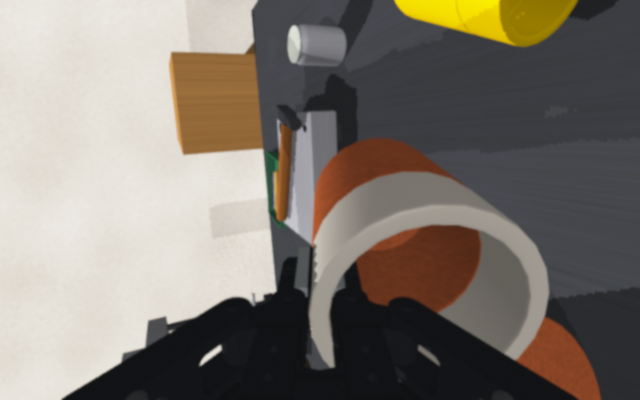

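```bash
python3 -m jog '[{"dp":[0,0,0],"rot":[0.05,0,0],"claw":1},{"dp":[0,0,0],"rot":[0.07,0,0],"claw":1},{"dp":[0,0,0],"rot":[0.08,0,0],"claw":1},{"dp":[0,0,0],"rot":[0.08,0,0],"claw":1},{"dp":[0,0,0],"rot":[0.08,0,0],"claw":1},{"dp":[0,0,0],"rot":[0.08,0,0],"claw":1},{"dp":[0,0,0],"rot":[0.08,0,0],"claw":1},{"dp":[0,0,0],"rot":[0.08,0,0],"claw":1}]'
python3 -m jog '[{"dp":[0,0,0],"rot":[0.08,0,0],"claw":1},{"dp":[0,0,0],"rot":[0.08,0,0],"claw":1},{"dp":[0,0,0],"rot":[0.08,0,0],"claw":1},{"dp":[0,0,0],"rot":[0.08,0,0],"claw":1},{"dp":[0,0,0],"rot":[0.08,0,0],"claw":1},{"dp":[0,0,0],"rot":[0.06,0,0],"claw":1},{"dp":[0,0,0],"rot":[0.04,0,0],"claw":1},{"dp":[0,0,0],"rot":[0,0,0],"claw":1}]'
python3 - <<'E'
from bench import *
from fitc import *
from scipy.spatial.transform import Rotation as Ro
o=observe(); R=Ro.from_rotvec(o["tool_rot"]).as_matrix(); print(R.round(3)); print(o["wrist_torque"],o["joint_positions"])
z=-R[:,1]*0+np.array([R[0,2],R[1,2],0]); z/=np.linalg.norm(z); y=np.array([0,0,-1.]); G=np.c_[np.cross(y,z),y,z]
print("rot to vertical",Ro.from_matrix(R.T@G).as_rotvec())
tgt=np.array([.517,-.318,0])-.042*z; tgt[2]=.20; print("dp tool after levelling",G.T@(tgt-o["eef_pos"])*1000)
c=camera("wrist"); cv2.imwrite("pics/wrist8.png",c["frame"][:,:,::-1])
c=camera("side"); cv2.imwrite("pics/side8.png",c["frame"][:,:,::-1])
E
```

```text
clock: 10.5
eef_pos: [0.505, -0.1895, 0.2399]
tool_rot: [-0.197, -2.664, 1.512]
force: [0.6, 0.6, -5.3]
grip_width: 0.0063
clock: 11.3
eef_pos: [0.5048, -0.1885, 0.2397]
tool_rot: [-0.16, -2.191, 2.101]
force: [-0.8, 0.7, -4.6]
grip_width: 0.0058
[[-0.989  0.005 -0.146]
 [ 0.146  0.041 -0.988]
 [ 0.001 -0.999 -0.041]]
[ 0.20844857 -0.01993792  0.00960939] [-0.49741859  0.37879901  1.77173821  0.04572238  1.00653619  1.19494426]
rot to vertical [4.14347248e-02 1.65584096e-05 7.99138391e-04]
dp tool after levelling [-30.9075172   39.70210582  84.32343527]
```

View pics/wrist8.png

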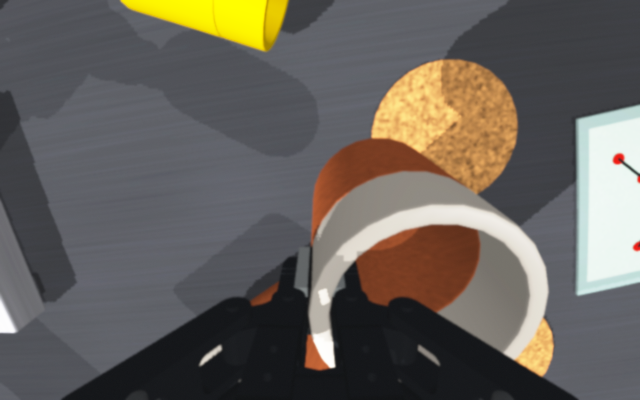

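View pics/side8.png

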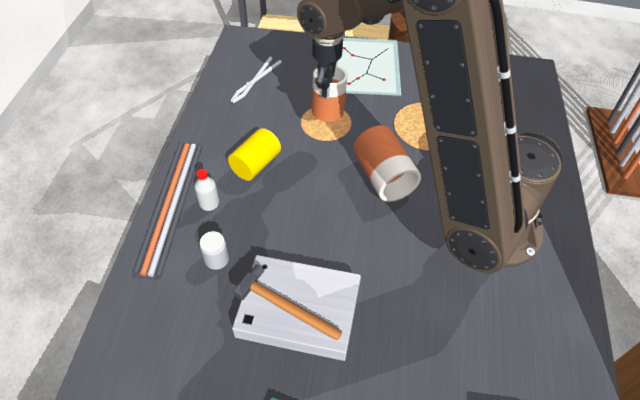

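```bash
python3 -m jog '[{"dp":[0,0,0],"rot":[0.021,0,0],"claw":1},{"dp":[0,0,0],"rot":[0.02,0,0],"claw":1},{"dp":[-3,3,8],"rot":[0,0,0],"claw":1},{"dp":[-7,7,17],"rot":[0,0,0],"claw":1},{"dp":[-7,7,18],"rot":[0,0,0],"claw":1},{"dp":[-7,7,18],"rot":[0,0,0],"claw":1},{"dp":[-5,7,15],"rot":[0,0,0],"claw":1},{"dp":[-2,4,8],"rot":[0,0,0],"claw":1}]'
python3 -m jog '[{"dp":[0,0,0],"rot":[0,0,0],"claw":1},{"dp":[0,0,0],"rot":[0,0,0],"claw":1}]'
cat > chk.py <<'E'
from bench import *
from fitc import *
from scipy.spatial.transform import Rotation as Ro
import sys
tag=sys.argv[1]
o=observe(); R=Ro.from_rotvec(o["tool_rot"]).as_matrix(); print(o["eef_pos"],R.round(3).tolist(),o["force"].round(1),o["wrist_torque"].round(2))
for n in("side","top","wrist"):
    c=camera(n); W=cloud(c); hsv=cv2.cvtColor(c["frame"],cv2.COLOR_RGB2HSV); H,S,V=[hsv[...,i].astype(int) for i in range(3)]
    cv2.imwrite(f"pics/{n}_{tag}.png",c["frame"][:,:,::-1])
    m=(H<12)&(S>110)&(W[...,2]>.012)&(W[...,2]<.27)&(abs(W[...,0]-.517)<.09)&(abs(W[...,1]+.318)<.09)
    wm=(S<70)&(V>110)&(W[...,2]>.06)&(W[...,2]<.3)&(abs(W[...,0]-.517)<.07)&(abs(W[...,1]+.318)<.06)
    P=W[m|wm]; Q=W[m]
    if n=="wrist":
        o_=Q
    if len(P)<200: print(n,len(P)); continue
    print(n,len(P),P.min(0).round(3),np.percentile(P,99.8,axis=0).round(3))
    # outer side surface cylinder fit: brown points (side view only)
    if n=="side":
        def res(p):
            a=np.array([p[2],p[3],1]);a/=np.linalg.norm(a); d=Q-[p[0],p[1],.1]; return np.linalg.norm(d-np.outer(d@a,a),axis=1)-.046
        s=least_squares(res,[.517,-.318,0,0],loss='soft_l1',f_scale=.002); print("axis x,y at z=.1, tilt",s.x.round(4),np.abs(s.fun).mean())
E
python3 chk.py a
```

```text
clock: 12.2
eef_pos: [0.5236, -0.2796, 0.2041]
tool_rot: [-0.161, -2.144, 2.145]
force: [-0.1, 1.1, -4.8]
grip_width: 0.0058
clock: 12.4
eef_pos: [0.5235, -0.2774, 0.2053]
tool_rot: [-0.16, -2.145, 2.146]
force: [0.2, 0.2, -4.8]
grip_width: 0.006
[ 0.52353081 -0.27739028  0.20531843] [[-0.989, 0.001, -0.147], [0.147, -0.001, -0.989], [-0.001, -1.0, 0.0]] [ 0.2  0.2 -4.8] [0.21 0.01 0.01]
side 1097 [ 0.472 -0.363  0.103] [ 0.562 -0.264  0.238]
axis x,y at z=.1, tilt [ 0.5205 -0.3195 -0.0226  0.0128] 0.0019278123234052623
top 0
wrist 33021 [ 0.479 -0.364  0.108] [ 0.566 -0.248  0.246]
```

View pics/side_a.png

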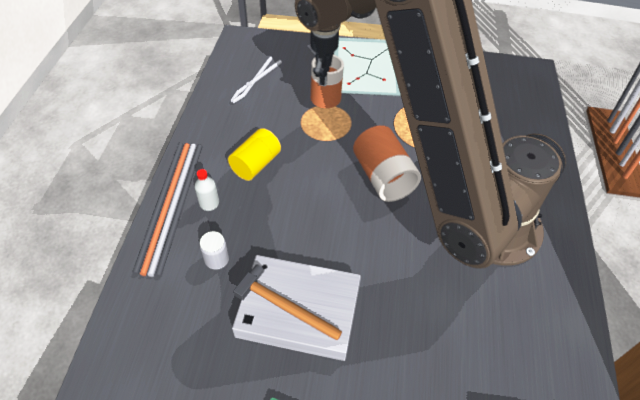

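View pics/top_a.png

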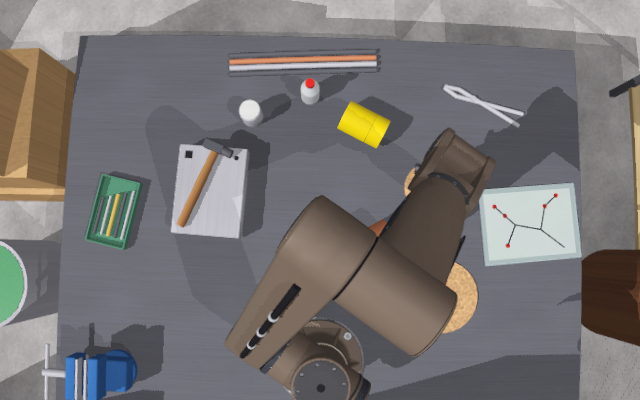

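```bash
python3 -m jog '[{"dp":[0,6,0],"rot":[0,0,0],"claw":1},{"dp":[0,14,0],"rot":[0,0,0],"claw":1},{"dp":[0,18,0],"rot":[0,0,0],"claw":1},{"dp":[0,18,0],"rot":[0,0,0],"claw":1},{"dp":[0,14,0],"rot":[0,0,0],"claw":1},{"dp":[0,10,0],"rot":[0,0,0],"claw":1},{"dp":[0,6,0],"rot":[0,0,0],"claw":1},{"dp":[0,0,0],"rot":[0,0,0],"claw":1}]'
python3 chk.py b
```

```text
clock: 13.35
eef_pos: [0.5238, -0.2775, 0.1189]
tool_rot: [-0.159, -2.145, 2.146]
force: [0.5, 0.6, -5.2]
grip_width: 0.0061
[ 0.52375811 -0.27750507  0.11889907] [[-0.989, 0.001, -0.147], [0.147, -0.001, -0.989], [-0.001, -1.0, 0.0]] [ 0.5  0.6 -5.2] [ 0.19 -0.02 -0.  ]
side 994 [ 0.473 -0.363  0.014] [ 0.563 -0.261  0.298]
axis x,y at z=.1, tilt [ 0.5199 -0.318   0.0026  0.0236] 0.0020083618345430924
top 0
wrist 33001 [ 0.479 -0.365  0.02 ] [ 0.567 -0.274  0.153]
```

View pics/side_b.png

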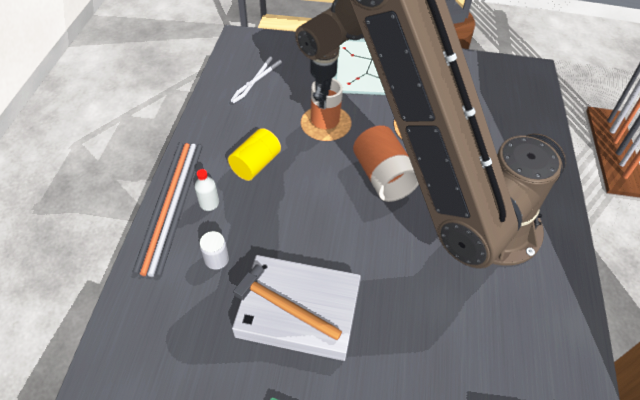

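View pics/wrist_b.png

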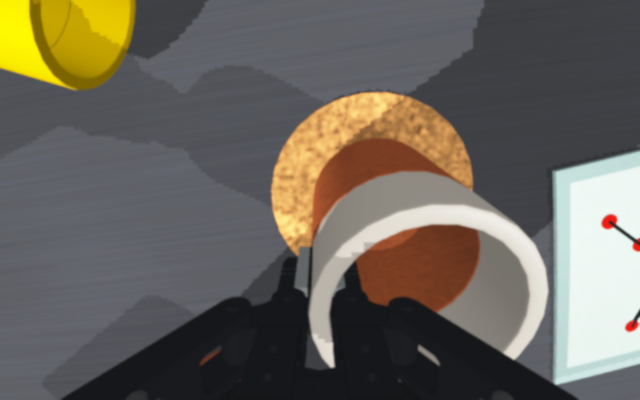

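The crock hangs upright over the mat (side 326,105; mat 326,122) with its foot about 13 mm up. I'll lower it slowly.

```bash
python3 -m jog '[{"dp":[0,2,0],"rot":[0,0,0],"claw":1},{"dp":[0,2,0],"rot":[0,0,0],"claw":1},{"dp":[0,2,0],"rot":[0,0,0],"claw":1},{"dp":[0,2,0],"rot":[0,0,0],"claw":1},{"dp":[0,1.5,0],"rot":[0,0,0],"claw":1},{"dp":[0,1,0],"rot":[0,0,0],"claw":1},{"dp":[0,0,0],"rot":[0,0,0],"claw":1}]'
python3 -m jog '[{"dp":[0,1,0],"rot":[0,0,0],"claw":1},{"dp":[0,0.5,0],"rot":[0,0,0],"claw":1},{"dp":[0,0,0],"rot":[0,0,0],"claw":1}]'
```

```text
clock: 14.2
eef_pos: [0.5239, -0.2776, 0.1088]
tool_rot: [-0.16, -2.145, 2.146]
force: [-0.4, 0.5, -5.2]
grip_width: 0.0061
clock: 14.5
eef_pos: [0.524, -0.2776, 0.1076]
tool_rot: [-0.161, -2.145, 2.147]
force: [0.1, 1.0, -3.2]
grip_width: 0.006
```

Contact may be starting (the force went from -5.2 to -3.2), so I'll go down in small steps.

```bash
python3 -m jog '[{"dp":[0,0.5,0],"rot":[0,0,0],"claw":1},{"dp":[0,0.5,0],"rot":[0,0,0],"claw":1},{"dp":[0,0,0],"rot":[0,0,0],"claw":1}]'
python3 -m jog '[{"dp":[0,0.5,0],"rot":[0,0,0],"claw":1},{"dp":[0,0.5,0],"rot":[0,0,0],"claw":1},{"dp":[0,0,0],"rot":[0,0,0],"claw":1}]'; python3 -c "
from bench import *
print(observe()['wrist_torque'])"
```

```text
clock: 14.8
eef_pos: [0.5244, -0.2776, 0.1074]
tool_rot: [-0.162, -2.145, 2.148]
force: [0.5, 3.2, 7.0]
grip_width: 0.0064
clock: 15.1
eef_pos: [0.5247, -0.2776, 0.1072]
tool_rot: [-0.163, -2.145, 2.149]
force: [1.3, 5.3, 15.3]
grip_width: 0.0058
[ 0.95415193  0.47378145 -0.15659561]
```

```bash
python3 -m jog '[{"dp":[0,-0.5,0],"rot":[0,0,0],"claw":1},{"dp":[0,-0.5,0],"rot":[0,0,0],"claw":1},{"dp":[0,0,0],"rot":[0,0,0],"claw":1},{"dp":[0,0,0],"rot":[0,0,0],"claw":1}]' 20
python3 chk.py c
```

```text
clock: 15.5
eef_pos: [0.5244, -0.2776, 0.1074]
tool_rot: [-0.162, -2.145, 2.148]
force: [1.5, 3.9, 7.5]
grip_width: 0.0059
[ 0.52440715 -0.27761282  0.10735584] [[-0.989, 0.003, -0.147], [0.147, -0.002, -0.989], [-0.003, -1.0, 0.001]] [1.5 3.9 7.5] [ 0.74  0.19 -0.08]
side 952 [ 0.473 -0.366  0.012] [ 0.563 -0.259  0.291]
axis x,y at z=.1, tilt [ 0.5195 -0.3177 -0.0046  0.0261] 0.002093699218958065
top 0
wrist 32826 [ 0.48  -0.365  0.012] [ 0.567 -0.274  0.139]
```

View pics/wrist_c.png

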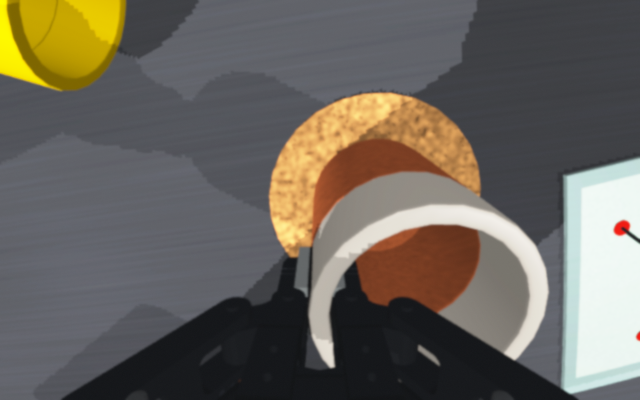

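It touches on its left foot edge, leaning about 1.5° towards +y. I'll level it before letting go.

```bash
python3 -m jog '[{"dp":[0,0,0],"rot":[0,0,0],"claw":1},{"dp":[0,0,0],"rot":[0,0,0],"claw":1},{"dp":[0,0,0],"rot":[-0.006,0,0],"claw":1},{"dp":[0,0,0],"rot":[-0.006,0,0],"claw":1},{"dp":[0,0,0],"rot":[0,0,0],"claw":1}]' 70
python3 -c "
from bench import *
print(observe()['wrist_torque'])"
python3 -m jog '[{"dp":[0,0,0],"rot":[-0.006,0,0],"claw":1},{"dp":[0,0,0],"rot":[-0.006,0,0],"claw":1},{"dp":[0,0,0],"rot":[0,0,0],"claw":1}]'
python3 -c "
from bench import *
print(observe()['wrist_torque'])"
```

```text
clock: 16.15
eef_pos: [0.5245, -0.2781, 0.1076]
tool_rot: [-0.163, -2.158, 2.137]
force: [1.7, 1.4, 9.1]
grip_width: 0.0061
[ 0.05777306  0.36840149 -0.02724113]
clock: 16.45
eef_pos: [0.5246, -0.2786, 0.1078]
tool_rot: [-0.164, -2.17, 2.125]
force: [-1.2, 0.3, 10.7]
grip_width: 0.006
[-0.6551894   0.68885275  0.0043607 ]
```

```bash
python3 -m jog '[{"dp":[0,0,0],"rot":[0,0,-0.005],"claw":1},{"dp":[0,0,0],"rot":[0,0,-0.005],"claw":1},{"dp":[0,0,0],"rot":[0,0,0],"claw":1}]'
python3 chk.py d
```

```text
clock: 16.75
eef_pos: [0.5249, -0.2787, 0.1077]
tool_rot: [-0.154, -2.166, 2.121]
force: [1.3, -0.9, 7.5]
grip_width: 0.0059
[ 0.52493492 -0.27866696  0.10771377] [[-0.989, -0.002, -0.146], [0.146, 0.021, -0.989], [0.005, -1.0, -0.021]] [ 1.3 -0.9  7.5] [-0.79  0.09  0.11]
side 975 [ 0.474 -0.364  0.012] [ 0.563 -0.26   0.291]
axis x,y at z=.1, tilt [ 0.5193 -0.3184 -0.0113  0.0202] 0.0021278241900291447
top 0
wrist 32943 [ 0.48  -0.366  0.012] [ 0.567 -0.275  0.139]
```

```bash
python3 -m jog '[{"dp":[0,0,0],"rot":[0.005,0,0],"claw":1},{"dp":[0,0,0],"rot":[0,0,0],"claw":1}]'
python3 -c "
from bench import *
print(observe()['wrist_torque'])"
python3 -m jog '[{"dp":[0,0,0],"rot":[0,0,0],"claw":1},{"dp":[0,0,0],"rot":[0,0,0],"claw":1},{"dp":[0,0,0],"rot":[0,0,0],"claw":1}]' 20
python3 -c "
from bench import *
print(observe()['wrist_torque'])"
```

```text
clock: 17.1
eef_pos: [0.5249, -0.2785, 0.1076]
tool_rot: [-0.153, -2.161, 2.126]
force: [1.7, -0.4, 7.1]
grip_width: 0.0058
[-0.5373231   0.04869176  0.0900901 ]
clock: 17.4
eef_pos: [0.5249, -0.2785, 0.1076]
tool_rot: [-0.153, -2.161, 2.126]
force: [2.0, -0.5, 6.7]
grip_width: 0.0061
[-0.53479955 -0.00136507  0.04025268]
```

Good: the resultant is now near the foot's centre. I'll open gradually.

```bash
python3 -m jog '[{"dp":[0,0,0],"rot":[0,0,0],"claw":0.95},{"dp":[0,0,0],"rot":[0,0,0],"claw":0.92},{"dp":[0,0,0],"rot":[0,0,0],"claw":0.90},{"dp":[0,0,0],"rot":[0,0,0],"claw":0.88},{"dp":[0,0,0],"rot":[0,0,0],"claw":0.86},{"dp":[0,0,0],"rot":[0,0,0],"claw":0.84},{"dp":[0,0,0],"rot":[0,0,0],"claw":0.82},{"dp":[0,0,0],"rot":[0,0,0],"claw":0.80}]'
python3 chk.py e
```

```text
clock: 18.2
eef_pos: [0.5238, -0.2776, 0.1064]
tool_rot: [-0.15, -2.162, 2.121]
force: [0.4, 0.3, 0.2]
grip_width: 0.0173
[ 0.52383029 -0.27762562  0.10636368] [[-0.989, -0.006, -0.147], [0.147, 0.019, -0.989], [0.008, -1.0, -0.018]] [0.4 0.3 0.2] [-0.03 -0.    0.01]
side 948 [ 0.475 -0.359  0.012] [ 0.563 -0.259  0.29 ]
axis x,y at z=.1, tilt [ 0.5207 -0.3174  0.0142  0.0144] 0.0018922641891081706
top 0
wrist 33172 [ 0.474 -0.364  0.012] [ 0.566 -0.265  0.164]
```

View pics/wrist_e.png

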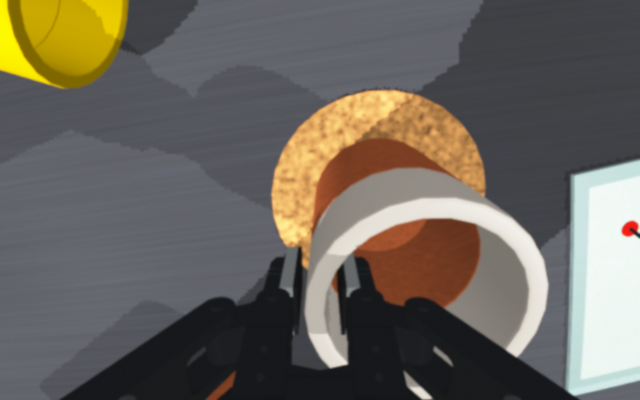

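The crock is standing free: there's a gap either side of the wall at (320,290) and the force is zero. I'll open a little more and withdraw straight up.

```bash
python3 -m jog '[{"dp":[0,0,0],"rot":[0,0,0],"claw":0.74},{"dp":[0,0,0],"rot":[0,0,0],"claw":0.7},{"dp":[0,-3,0],"rot":[0,0,0],"claw":0.7},{"dp":[0,-8,0],"rot":[0,0,0],"claw":0.7},{"dp":[0,-12,0],"rot":[0,0,0],"claw":0.7},{"dp":[0,-15,0],"rot":[0,0,0],"claw":0.7},{"dp":[0,-20,0],"rot":[0,0,0],"claw":0.7},{"dp":[0,-20,0],"rot":[0,0,0],"claw":0.7}]'
python3 -m jog '[{"dp":[0,-30,-10],"rot":[0,0,0],"claw":0.7},{"dp":[0,-30,-10],"rot":[0,0,0],"claw":0.7},{"dp":[20,-20,-25],"rot":[0,0,0],"claw":0.7},{"dp":[30,-10,-30],"rot":[0,0,0],"claw":0.7},{"dp":[30,0,-30],"rot":[0,0,0],"claw":0.7},{"dp":[30,0,-30],"rot":[0,0,0],"claw":0.7},{"dp":[20,0,-20],"rot":[0,0,0],"claw":0.7},{"dp":[0,0,0],"rot":[0,0,0],"claw":0.7}]'
python3 chk.py f
```

```text
clock: 19.15
eef_pos: [0.5243, -0.2792, 0.1862]
tool_rot: [-0.151, -2.162, 2.122]
force: [-0.3, 0.2, -0.1]
grip_width: 0.0257
clock: 19.95
eef_pos: [0.417, -0.1063, 0.2797]
tool_rot: [-0.15, -2.163, 2.123]
force: [0.8, 0.2, -0.2]
grip_width: 0.0258
[ 0.41699971 -0.10627679  0.27974628] [[-0.989, -0.004, -0.145], [0.145, 0.019, -0.989], [0.007, -1.0, -0.018]] [ 0.8  0.2 -0.2] [-0.01  0.02 -0.02]
side 1306 [ 0.475 -0.365  0.012] [ 0.563 -0.266  0.138]
axis x,y at z=.1, tilt [ 0.5189 -0.3156 -0.0091  0.0468] 0.002455437357409995
top 966 [ 0.473 -0.364  0.012] [ 0.564 -0.27   0.138]
wrist 12634 [ 0.474 -0.364  0.012] [ 0.557 -0.271  0.135]
```

View pics/side_f.png

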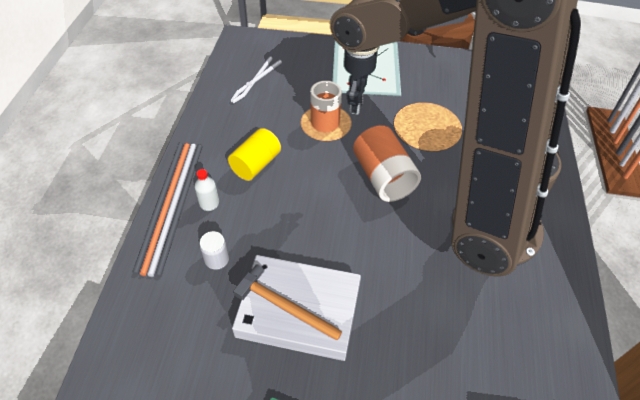

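View pics/top_f.png

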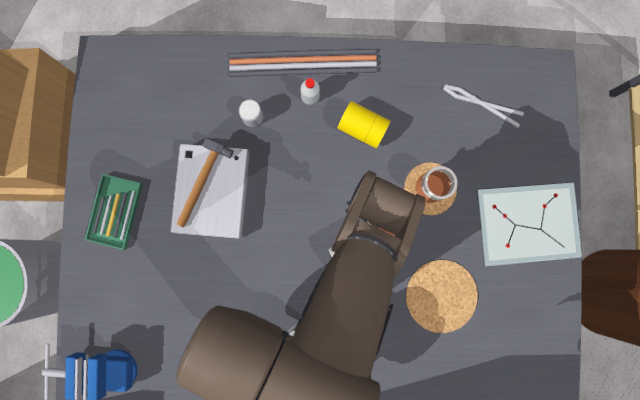

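Both views show the crock upright on the small mat (side 326,105; top 437,185), with the hammer, bottle and tin where they were. One more check of the tilt and centring from the rim, and of whether anything moved.

```bash
python3 - <<'E'
from bench import *
from fitc import *
for n in("top","side","wrist"):
    c=camera(n);W=cloud(c);hsv=cv2.cvtColor(c["frame"],cv2.COLOR_RGB2HSV);S=hsv[...,1].astype(int)
    P=W[(abs(W[...,2]-.133)<.008)&(abs(W[...,0]-.517)<.06)&(abs(W[...,1]+.318)<.06)&(S<80)]
    if len(P)<30: print(n,len(P));continue
    A=np.c_[P[:,:2]-[.517,-.318],np.ones(len(P))]; s=np.linalg.lstsq(A,P[:,2],rcond=None)[0]
    (x,y),r=cv2.minEnclosingCircle(P[:,:2].astype(np.float32)); print(n,len(P),"slope,z",s.round(4),"circ",x,y,r)
a=np.load("top0.npz")["frame"].astype(int);b=camera("top")["frame"].astype(int)
for k,(u,v) in dict(oil=(310,90),tin=(251,112),hammer=(205,180)).items():
    r=30 if k!="hammer" else 45
    A=a[v-18:v+18,u-16:u+16];B=b[v-18:v+18,u-16:u+16]; print(k,"meandiff",abs(A-B).mean())
print(observe()["force"])
E
```

```text
top 307 slope,z [-0.0017 -0.0009  0.1324] circ 0.5189661979675293 -0.31697097420692444 0.04769182205200195
side 263 slope,z [-0.003   0.0015  0.1318] circ 0.5168157815933228 -0.31469249725341797 0.050800297409296036
wrist 2991 slope,z [-0.0176  0.0036  0.1312] circ 0.519137442111969 -0.31785517930984497 0.04698317497968674
oil meandiff 2.879050925925926
tin meandiff 4.181712962962963
hammer meandiff 12.163773148148149
[-0.23193904 -0.6194503  -0.13786831]
```

```bash
python3 -c "
from bench import *
print(job_done())"
```

```text
the job is handed in; nothing more can be done
None
```

The small brown crock is standing upright, mouth up, on the smaller cork mat, and I handed the job in at about 20 s of the 56 s allowed. I gripped the upper wall of its mouth, lifted it clear and turned it upright slowly in the air. I lowered it until it touched, took out a lean of about 1.5° before letting go, then moved the arm clear.

**Last checks, before handing in:**
- **Level:** the top and side cameras put the rim within about 0.2° of level. The wrist camera said about 1°. All are inside the 3.4° limit.
- **Standing on the mat:** the rim is at 131–132 mm, where a crock standing flat on the mat would be at 133 mm.
- **Centring:** the top and wrist cameras place the crock within about 3 mm of the mat's centre, and the side camera within about 4 mm, against 25 mm allowed.
- **Robot:** the force reading was near zero and the gripper was well away from everything.
- **Hammer, oil bottle and tin:** they look unmoved in the pictures. I compared pictures rather than measuring positions. The hammer area differed most from the first picture, probably because the arm's shadow had moved.

**Disagreement:** an earlier side-camera fit of the crock's axis gave 2.7° of tilt. It probably picked up the inside of the crock, since the rim checks do not support it.

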